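# Lock the sieve basket into the soaking pot

## Task

Hang the sieve basket in the soaking pot: lower its two side pins through the two mouths of the pot's collar, then, pressing only lightly, turn it clockwise (seen from above) until both pins drop home into the hidden locking notches, and let go. Handle it gently, never forcing the basket against the pot, and leave the other things on the desk where they stand.

Things in the scene. Friction and masses are not known exactly. Their poses are not given: they have to be found in the camera images.
- pot: Fixed rigid steel pot, 116 mm across, 110 tall, on a 150 x 170 mm foot. Origin: centre of underside, z up. Its collar plate (4 mm thick, top at z = 110 mm, opening 83 mm across) has two mouths: slots 18 mm wide, from the opening out along the pot's own +x and -x. Fixed stops below it end any turn at about 84 degrees clockwise and 14 counter-clockwise of the mouths.
- pot_mouth (a point): Point on the pot's axis at the collar's top face, 110 mm above the pot's underside; axes as the pot's.
- pot_ledge (a point): Point on the pot's axis at the height of the rigid ledge under the collar (92 mm above the underside), on which the pins rest and slide.
- pot_notch (a point): Point on the pot's axis at the notches' floor, 82 mm above the underside. Two notches, half a turn apart, 14 mm wide, 10 mm deep in the ledge, hidden by the collar, 28 to 74 degrees clockwise (from above) of the mouths, different each time: find by feel. This point does not show their angle. Pins in them cannot be turned on.
- basket: Loose perforated steel sieve basket, 0.2 to 0.35 kg, 76 mm across, 56 tall, tapered foot. Origin: centre of underside, z up. Two square pins, 9 x 9 mm, stick out along its own +x and -x at 50 mm height, 98 mm over their tips. Handle bar above, also along x: 68 mm long, 12 wide, 14 high, centred at 100 mm height, on uprights at x = +-31 mm. A half turn makes no difference.
- basket_pins (a point): Point on the basket's axis at the pins' centre height, 50 mm above its underside. Resting on the ledge it is 96.5 mm above the pot's underside, fully home 86.5 mm.
- basket_grip (a point): Centre of the handle bar, 100 mm above the basket's underside: pinch it across the bar from above.
- tube_rack: Bystander: white rack of capped sample tubes, 60 x 130 mm, 84 mm tall; origin at the centre of its underside.
- gel: Bystander: clear bottle, 60 mm across, 130 mm tall; origin at the centre of its underside.
- jar: Bystander: small white jar, 56 mm across, 70 mm tall; origin at the centre of its underside.
- cup: Bystander: open white cup, 72 mm across, 85 mm tall; origin at the centre of its underside.
There are look-alikes about, which are no part of the job. What is shaped like the basket but blue or purple is not meant.

How it is judged:
On the way:
1. the basket hangs in the pot, both pins below the collar plate and held up by the ledge (z of basket_pins in the frame of pot between 0.0925 and 0.1005 m and horizontal distance between basket_pins and pot below 0.006 m and angle between basket's own z axis and vertical below 0.08 rad), for 0.1 s.
At the end, for the whole second after the job is handed in: The basket hangs locked in the pot: pin centres less than 89.5 mm above the pot's underside (fully down is 86.5), its axis within 6 mm of the pot's, tilted less than 0.05 rad, at rest (z of basket_pins in the frame of pot below 0.0895 m and horizontal distance between basket_pins and pot below 0.006 m and angle between basket's own z axis and vertical below 0.05 rad and linear speed of basket below 0.02 m/s); the robot touches nothing.
It fails at once if the basket is forced against the pot (contact over 30 N) (contact force between basket and pot above 30 N).
It fails at once if a bystander (rack, gel bottle, jar or cup) is moved more than 30 mm (distance of any of tube_rack, gel, jar, cup from where it was at the start of the episode above 0.03 m).
It also fails if it takes over 61 s, if anything falls off the work surface, if the arm or the gripper's body presses on something with over 40 N, if the wrist force passes 120 N, or if a joint passes its speed limit or range.

## Robot

A 7-joint arm with a two-finger parallel gripper is mounted at the origin on the work surface. World frame = base frame: x ahead of the robot, y to its left, z up, the work surface at z = 0. Lengths are in m, angles in rad, forces in N, time in s.
With the tool pointing down it reaches from about 0.4 to 0.85 m from the base axis. Payload 10.4 kg.
Tool frame: the origin (TCP) lies midway between the tips of the shut fingers; the grasp point (between the pads) lies 19 mm behind it; z points along the fingers, y is the line along which they close (so a half turn about z gives the same grasp; the last joint's range is limited). The gripper opens to 87 mm and grips with 3 to 60 N. Pads are 19 mm wide; open, the fingers measure 117 mm over their backs; the gripper's body (75 mm by 190 mm) begins 51 mm behind the grasp point.
Start: joints at [-1.257, 0.332, -0.065, 1.46, 0.022, 1.35, -0.088], TCP at [0.207, 0.59, 0.223] pointing down, gripper open.
Joint ranges: [-2.6, 2.6], [-0.5, 2.12], [-1.47, 1.34], [0.16, 2.42], [-1.27, 4.41], [0.06, 2.06], [-2.6, 2.6]. Speed limits (rad/s): [2.22, 2.22, 2.79, 2.79, 3.14, 3.14, 3.14].

## Interface

Orientations are given as a unit quaternion [x, y, z, w].
In Python, from bench import r gives the robot as it stands.
- The arm moves only by the tool arm_command, never from a script. Its arguments are lists of equal length, an entry for each row: "xyz": the shift along the world's x, y, z in m, a list of three; "rot": the turn, a rotation vector about the world's x, y, z in rad, a list of three. In form: {"xyz": [[tx, ty, tz], ...], "rot": [[ax, ay, az], ...]}. A call has 1 to 20 rows; each row is the pose to reach, as a shift and turn from the pose commanded when the call began; what a row does not reach only later rows make up. A row lasts 1/12 s, in which the tool goes at most 41.7 mm and 7.16 degrees, less where a joint would pass 70% of its speed; a pose out of reach is approached as far as the arm can. A call with a gripper value outside its range is refused whole. "grip" is the opening, from 0 (shut) to 1 (fully open), set as the call begins (left out, the last holds). The fingers move at their own pace and stop on an object; "squeeze" is the grip in N (left out, the last holds). Time passes only in rows, so rows that repeat a pose let the fingers close. It gives the time, the measured TCP pose, the force, the opening and the grip force at its end, in the units of the state.
- r.read_state(): the state, without advancing time (a new reading comes with each control period).
- r.camera(name): name is "scene" or "top" or "wrist"; returns the picture (420x560x3 uint8, red, green, blue); there is no depth.
- r.camera_model(name): a dict with "fx", "fy", "cx", "cy" (pixels), "T" (4x4, takes a point from camera to world coordinates). Camera axes: x right, y up, looking along -z (the intrinsics and any distortion apply to the point x, -y, -z); pixel columns grow to the right and rows downward; lengths in m; the calibration is good to about 2 mm. A picture is of the moment at which its call begins: read the wrist's pose just before it. camera_model takes no time and is no camera call; for the wrist camera it gives the pose at the moment of the call.
- r.close_job(): hands the job in; it is judged then, once.
Trained networks look in the newest picture that a camera, given by its name, has taken for a name from the list of things; names that differ only in an ending like _2 or _b are one class to them, and where a whole thing is asked for, a point or a joint stands for the part that bears it (a point fixed in the world has none). Each returns a list of dicts, best first, with "conf" (0 to 1); they miss things now and then, are a little off and sometimes report something else, mostly with a low value. They report only what shows in the picture. A call takes as long as a camera call. They do not tell look-alikes from the thing itself.
- r.look_for(label, camera): "at" ([x, y, z] in m, in the coordinates of the camera as it stood for that picture, good to about 4 mm: the middle of the surface that is visible of it).
- r.spot_point(label, camera): "at" ([x, y, z] in m, in the coordinates of the camera as it stood for that picture, good to about 4 mm: a listed point, or the origin of a listed thing).
The state is a dict: "time": time; "joint_positions": joint angles; "joint_vel": joint speeds; "joint_torque": joint torques, N m; "ee_pos": TCP position; "eef_rot": TCP orientation; "ft_force": force on the tool from outside, world axes, zero at the start; "torque": the same for the moment, N m; "width": finger opening in m; "grip_force": force on a finger pad.
Only numpy, scipy, OpenCV 4.12 (cv2) and the standard library are available. Lean on these libraries where they do the work, as an engineer would, in place of code of your own. Each camera call takes 0.05 s, during which the arm holds its last target. There are 200 camera calls.

## Working session

There is one attempt and no reset: what is moved stays moved. The work goes in short steps, Python scripts to look and compute and a tool call to move; the robot and the scene stay as the last step left them, time stands still between calls to the robot, and variables do not carry over. Pictures are saved under pics/ and viewed, at most 10 in all, crops included, and the job is handed in when it is done.

Besides the shell and the picture viewer there is one more tool, called after "Call:" in YAML: its name, and indented under it one key for each argument. arm_command: Moves the arm, as the interface text tells. Its arguments: {"type":"object","properties":{"xyz":{"type":"array"},"rot":{"type":"array"},"grip":{"type":"number"},"squeeze":{"type":"number"}},"required":["xyz","rot"]}

```bash
mkdir -p pics; cat > h.py <<'E'
import numpy as np, cv2
from bench import r
from scipy.spatial.transform import Rotation as R
def w(cam,p,T=None):
    T=np.array(r.camera_model(cam)["T"]) if T is None else T
    return (T@np.append(p,1))[:3]
def px(cam,P):
    m=r.camera_model(cam);q=np.linalg.inv(np.array(m["T"]))@np.append(P,1)
    return m["cx"]+m["fx"]*q[0]/-q[2], m["cy"]+m["fy"]*-q[1]/-q[2]
def snap(cam,name):
    im=r.camera(cam); cv2.imwrite(f"pics/{name}.png",im[:,:,::-1]); return im
def ask(cam,labels,f="spot_point"):
    for l in labels:
        for d in getattr(r,f)(l,cam)[:4]:
            P=w(cam,d["at"]); print(cam,l,round(d["conf"],2),P.round(3),np.round(px(cam,P)))
E
python3 - <<'E'
from h import *
a=snap("scene","s0");b=snap("top","t0")
print({k:v for k,v in r.camera_model("top").items()})
ask("top",["pot_mouth","basket_grip","basket","tube_rack","gel","jar","cup"])
ask("scene",["pot_mouth","basket_grip"])
s=r.read_state();print(s["time"],s["ee_pos"],s["eef_rot"],s["ft_force"])
cv2.imwrite("pics/b0.png",cv2.resize(np.vstack([a,b])[:,:,::-1],(450,600)) )
E
```

```text
{'fx': 416.09484261336354, 'fy': 416.09484261336354, 'cx': 280.54277781260055, 'cy': 207.21952784624867, 'T': array([[ 0.01987891,  0.98015951, -0.19721099,  0.37401649],
       [-0.99978515,  0.02064639,  0.00183621, -0.00922312],
       [ 0.00587147,  0.19713211,  0.98035935,  0.92200165],
       [ 0.        ,  0.        ,  0.        ,  1.        ]])}
top pot_mouth 0.86 [0.515 0.235 0.111] [156. 216.]
top basket_grip 0.97 [ 0.481 -0.145  0.093] [347. 238.]
top basket_grip 0.94 [ 0.339 -0.142  0.097] [347. 311.]
top basket_grip 0.8 [ 0.617 -0.202  0.1  ] [375. 172.]
top basket_grip 0.71 [ 0.558  0.009 -0.002] [272. 208.]
top basket 0.9 [ 0.617 -0.202 -0.004] [364. 185.]
top basket 0.84 [ 0.347 -0.144 -0.001] [340. 305.]
top basket 0.68 [ 0.48  -0.144  0.002] [340. 243.]
top tube_rack 0.89 [ 0.722 -0.01   0.003] [282. 139.]
top gel 0.72 [ 0.752  0.235 -0.003] [178. 125.]
top jar 0.89 [ 0.431 -0.014 -0.001] [281. 264.]
top cup 0.7 [ 0.558  0.005 -0.   ] [274. 208.]
top cup 0.23 [ 0.752  0.234 -0.004] [179. 125.]
scene pot_mouth 0.84 [0.513 0.23  0.113] [356. 160.]
scene basket_grip 0.92 [ 0.486 -0.142  0.099] [207. 212.]
scene basket_grip 0.84 [ 0.611 -0.203  0.103] [202. 264.]
scene basket_grip 0.55 [ 0.343 -0.144  0.097] [184. 171.]
0.55 [0.20652329 0.58990293 0.22255672] [ 1.67612892e-01  9.85852889e-01  1.31558363e-05 -5.70192488e-06] [ 0.16034028 -0.21471834 -0.64729682]
```

View pics/t0.png

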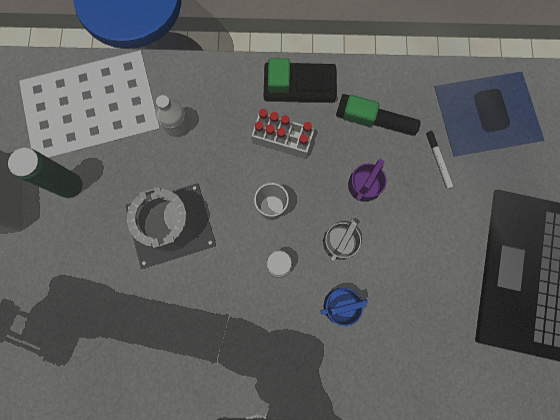

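View pics/s0.png

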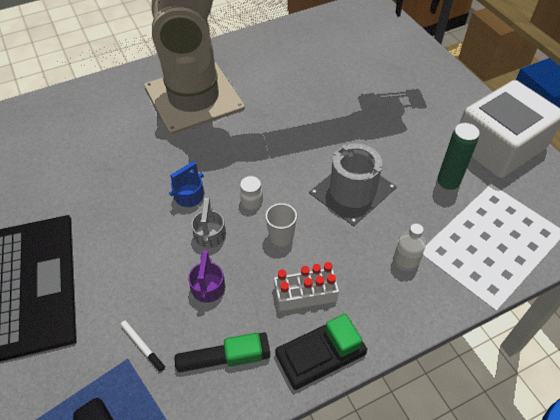

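```bash
python3 - <<'E'
import cv2,numpy as np
b=cv2.imread("pics/t0.png")
z=lambda y,x:cv2.resize(b[y-50:y+50,x-50:x+50],(400,400),interpolation=cv2.INTER_CUBIC)
cv2.imwrite("pics/z0.png",np.clip(np.hstack([z(216,160),z(240,345)])*1.7,0,255))
E
```

```text
[ WARN:0@0.022] global loadsave.cpp:1063 imwrite_ Unsupported depth image for selected encoder is fallbacked to CV_8U.
```

View pics/z0.png

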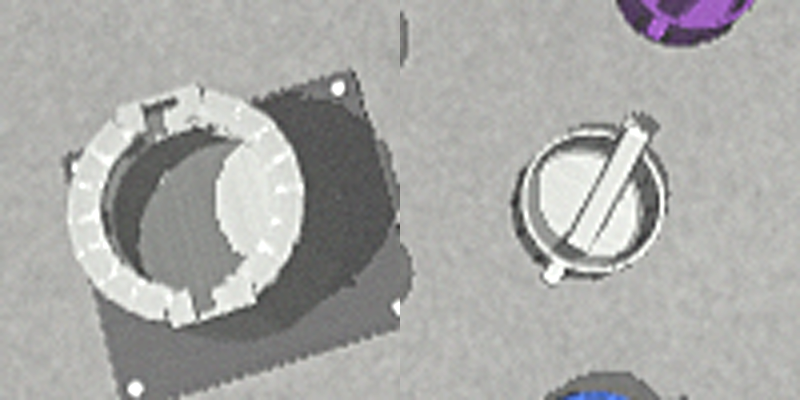

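Call:
arm_command:
  xyz:
    - [0.02,-0.03,0.02]
    - [0.04,-0.06,0.04]
    - [0.06,-0.09,0.06]
    - [0.08,-0.12,0.08]
    - [0.1,-0.15,0.1]
    - [0.12,-0.18,0.11]
    - [0.14,-0.21,0.12]
    - [0.16,-0.24,0.12]
    - [0.18,-0.27,0.12]
    - [0.2,-0.3,0.12]
    - [0.22,-0.33,0.12]
    - [0.23,-0.35,0.12]
    - [0.23,-0.35,0.12]
    - [0.23,-0.35,0.12]
  rot:
    - [0,0,0]
    - [0,0,0]
    - [0,0,0]
    - [0,0,0]
    - [0,0,0]
    - [0,0,0]
    - [0,0,0]
    - [0,0,0]
    - [0,0,0]
    - [0,0,0]
    - [0,0,0]
    - [0,0,0]
    - [0,0,0]
    - [0,0,0]
  grip: 1

```text
time: 1.72
ee_pos: [0.437, 0.2389, 0.3428]
eef_rot: [0.169, 0.986, 0.0, 0.0]
ft_force: [-1.0, 0.7, -0.2]
width: 0.0873
grip_force: 0.0
```

```bash
python3 - <<'E'
from h import *
a=snap("wrist","w1"); ask("wrist",["pot_mouth","pot"])
m=r.camera_model("wrist");print(m["fx"],m["cx"],m["cy"],np.round(m["T"],3).tolist())
E
```

```text
wrist pot_mouth 0.66 [0.508 0.239 0.109] [299. 241.]
wrist pot 0.94 [0.513 0.24  0.   ] [298. 217.]
wrist pot 0.51 [0.749 0.244 0.003] [346. 348.]
368.27821213849967 281.6825553665871 218.15923260419933 [[0.329, -0.901, -0.285, 0.357], [0.944, 0.313, 0.098, 0.269], [0.001, -0.301, 0.954, 0.506], [0.0, 0.0, 0.0, 1.0]]
```

View pics/w1.png

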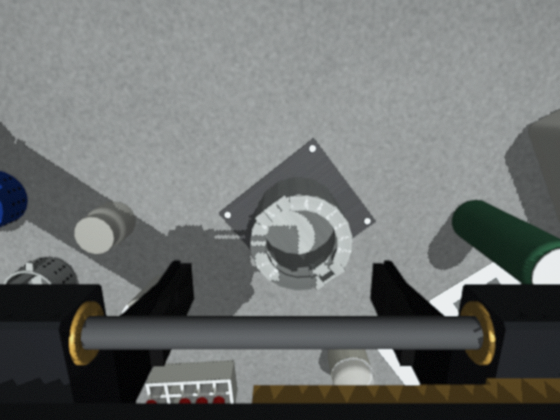

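```bash
cat >> h.py <<'E'
def rect(cam,im,c,z,half=0.07,s=400):
    # ground-plane patch: column right=-y, row up=+x
    P=[[c[0]+half,c[1]+half,z],[c[0]+half,c[1]-half,z],[c[0]-half,c[1]-half,z],[c[0]-half,c[1]+half,z]]
    H=cv2.getPerspectiveTransform(np.float32([[0,0],[s,0],[s,s],[0,s]]),np.float32([px(cam,p) for p in P]))
    return cv2.warpPerspective(im,H,(s,s),flags=cv2.INTER_LINEAR|cv2.WARP_INVERSE_MAP)
E
python3 - <<'E'
from h import *
c=(0.515,0.235)
L=[]
for cam,n in(("wrist","w1"),("top","t0")):
    p=rect(cam,cv2.imread(f"pics/{n}.png"),c,0.110)
    p=cv2.convertScaleAbs(p,alpha=1.6)
    for d in(83,116): cv2.circle(p,(200,200),int(d/2/0.35),(0,0,255),1)
    for k in range(0,400,50): cv2.line(p,(k,0),(k,6),(0,255,0)),cv2.line(p,(0,k),(6,k),(0,255,0))
    L.append(p)
cv2.imwrite("pics/r1.png",np.hstack(L))
E
```

```text
(no output)
```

View pics/r1.png

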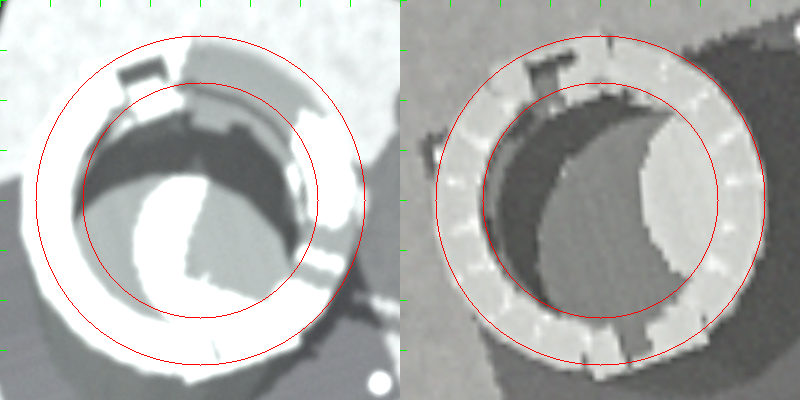

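Call:
arm_command:
  xyz:
    - [0.0,-0.03,0]
    - [0.0,-0.06,0]
    - [0.0,-0.09,0]
    - [0.0,-0.12,0]
    - [0.0,-0.15,0]
    - [0.0,-0.18,0]
    - [0.0,-0.21,0]
    - [0.0,-0.24,0]
    - [0.01,-0.27,0]
    - [0.02,-0.3,0]
    - [0.03,-0.33,-0.02]
    - [0.04,-0.36,-0.04]
    - [0.045,-0.38,-0.06]
    - [0.045,-0.383,-0.08]
    - [0.045,-0.383,-0.08]
    - [0.045,-0.383,-0.08]
  rot:
    - [0,0,-0.02]
    - [0,0,-0.04]
    - [0,0,-0.06]
    - [0,0,-0.08]
    - [0,0,-0.1]
    - [0,0,-0.12]
    - [0,0,-0.14]
    - [0,0,-0.16]
    - [0,0,-0.18]
    - [0,0,-0.18]
    - [0,0,-0.18]
    - [0,0,-0.18]
    - [0,0,-0.18]
    - [0,0,-0.18]
    - [0,0,-0.18]
    - [0,0,-0.18]

```text
time: 3.2
ee_pos: [0.4814, -0.1418, 0.2623]
eef_rot: [0.255, 0.967, -0.0, -0.001]
ft_force: [0.1, 0.3, -0.1]
width: 0.0869
grip_force: 0.0
```

```bash
python3 - <<'E'
from h import *
im=snap("wrist","w2"); ask("wrist",["basket_grip","basket_pins","basket"])
c=(0.482,-0.144)
p=rect("wrist",im[:,:,::-1].copy(),c,0.107)
q=rect("top",cv2.imread("pics/t0.png"),c,0.107)
f=rect("top",cv2.imread("pics/t0.png"),(0.512,0.237),0.004,half=0.13)
q=cv2.convertScaleAbs(q,alpha=1.5);f=cv2.convertScaleAbs(f,alpha=1.5)
for o in(p,q): cv2.circle(o,(200,200),3,(0,0,255),-1)
cv2.imwrite("pics/r2.png",cv2.resize(np.vstack([np.hstack([p,q]),np.hstack([f,cv2.resize(im[:,:,::-1],(400,400))])]),(600,600)))
E
```

```text
wrist basket_grip 0.69 [ 0.351 -0.143  0.102] [200.  64.]
wrist basket_grip 0.6 [ 0.485 -0.138  0.104] [285. 200.]
wrist basket_pins 0.98 [ 0.612 -0.2    0.053] [293. 306.]
wrist basket_pins 0.74 [ 0.343 -0.144  0.051] [206.  61.]
wrist basket_pins 0.69 [ 0.484 -0.143  0.05 ] [280. 187.]
wrist basket 0.85 [ 0.349 -0.147  0.001] [215.  73.]
wrist basket 0.79 [ 0.487 -0.137  0.004] [286. 178.]
wrist basket 0.72 [ 0.615 -0.197  0.001] [294. 285.]
```

View pics/r2.png

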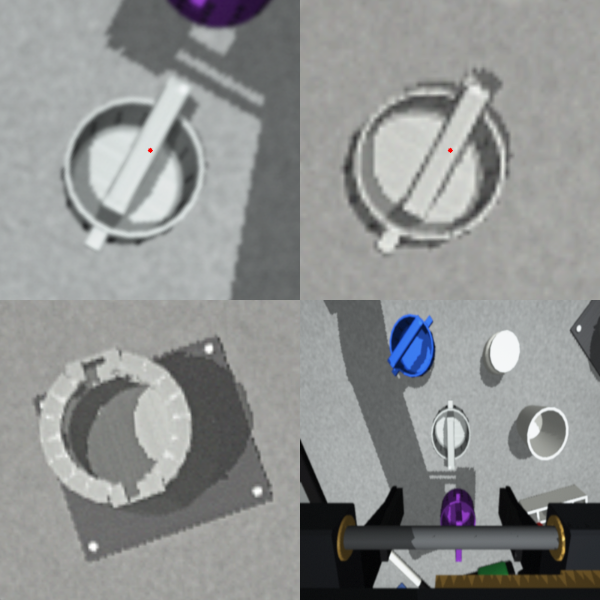

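Call:
arm_command:
  xyz:
    - [0.0025,0,-0.03]
    - [0.0025,0,-0.06]
    - [0.0025,0,-0.09]
    - [0.0025,0,-0.11]
    - [0.0025,0,-0.13]
    - [0.0025,0,-0.15]
    - [0.0025,0,-0.165]
    - [0.0025,0,-0.175]
    - [0.0025,0,-0.181]
    - [0.0025,0,-0.181]
    - [0.0025,0,-0.181]
  rot:
    - [0,0,0.04]
    - [0,0,0.075]
    - [0,0,0.075]
    - [0,0,0.075]
    - [0,0,0.075]
    - [0,0,0.075]
    - [0,0,0.075]
    - [0,0,0.075]
    - [0,0,0.075]
    - [0,0,0.075]
    - [0,0,0.075]

```text
time: 4.32
ee_pos: [0.4845, -0.143, 0.0823]
eef_rot: [0.219, 0.976, 0.0, 0.0]
ft_force: [-0.5, 0.3, 0.5]
width: 0.087
grip_force: 0.0
```

Call:
arm_command:
  xyz:
    - [0,0,0]
    - [0,0,0]
    - [0,0,0]
    - [0,0,0]
    - [0,0,0]
    - [0,0,0]
    - [0,0,0]
    - [0,0,0]
  rot:
    - [0,0,0]
    - [0,0,0]
    - [0,0,0]
    - [0,0,0]
    - [0,0,0]
    - [0,0,0]
    - [0,0,0]
    - [0,0,0]
  grip: 0
  squeeze: 25

```text
time: 4.98
ee_pos: [0.484, -0.1431, 0.0816]
eef_rot: [0.219, 0.976, 0.0, 0.0]
ft_force: [-0.5, 0.4, 0.6]
width: 0.0418
grip_force: 0.0
```

Call:
arm_command:
  xyz:
    - [0,0,0]
    - [0,0,0]
    - [0,0,0]
    - [0,0,0]
    - [0,0,0]
    - [0,0,0]
    - [0,0,0]
    - [0,0,0]
    - [0,0,0]
    - [0,0,0]
    - [0,0,0]
  rot:
    - [0,0,0]
    - [0,0,0]
    - [0,0,0]
    - [0,0,0]
    - [0,0,0]
    - [0,0,0]
    - [0,0,0]
    - [0,0,0]
    - [0,0,0]
    - [0,0,0]
    - [0,0,0]

```text
time: 5.9
ee_pos: [0.484, -0.1431, 0.0815]
eef_rot: [0.219, 0.976, 0.0, -0.0]
ft_force: [-0.5, -0.9, -1.2]
width: 0.0115
grip_force: 24.9
```

Call:
arm_command:
  xyz:
    - [0,0,0.01]
    - [0,0,0.02]
    - [0,0,0.04]
    - [0,0,0.06]
    - [0,0,0.08]
    - [0,0,0.1]
    - [0,0,0.12]
    - [0,0,0.14]
    - [0,0,0.15]
    - [0,0,0.15]
    - [0,0,0.15]
  rot:
    - [0,0,0]
    - [0,0,0]
    - [0,0,0]
    - [0,0,0]
    - [0,0,0]
    - [0,0,0]
    - [0,0,0]
    - [0,0,0]
    - [0,0,0]
    - [0,0,0]
    - [0,0,0]

```text
time: 6.82
ee_pos: [0.484, -0.143, 0.2316]
eef_rot: [0.219, 0.976, 0.0, 0.0]
ft_force: [-0.3, 0.0, -4.3]
width: 0.0117
grip_force: 24.9
```

Call:
arm_command:
  xyz:
    - [0,0.015,0.01]
    - [0,0.035,0.02]
    - [0,0.055,0.03]
    - [0,0.075,0.03]
    - [0,0.1,0.03]
    - [0,0.125,0.03]
    - [0,0.15,0.03]
    - [0.005,0.175,0.03]
    - [0.01,0.2,0.03]
    - [0.015,0.225,0.03]
    - [0.02,0.25,0.03]
    - [0.025,0.275,0.03]
    - [0.0285,0.3,0.03]
    - [0.0285,0.32,0.03]
    - [0.0285,0.34,0.03]
    - [0.0285,0.36,0.03]
    - [0.0285,0.372,0.02]
    - [0.0285,0.38,0.01]
    - [0.0285,0.38,0.0]
    - [0.0285,0.38,0.0]
  rot:
    - [0,0,0.04]
    - [0,0,0.08]
    - [0,0,0.12]
    - [0,0,0.16]
    - [0,0,0.2]
    - [0,0,0.24]
    - [0,0,0.28]
    - [0,0,0.32]
    - [0,0,0.36]
    - [0,0,0.4]
    - [0,0,0.44]
    - [0,0,0.48]
    - [0,0,0.52]
    - [0,0,0.56]
    - [0,0,0.6]
    - [0,0,0.64]
    - [0,0,0.68]
    - [0,0,0.72]
    - [0,0,0.756]
    - [0,0,0.756]

```text
time: 8.48
ee_pos: [0.5114, 0.237, 0.2288]
eef_rot: [-0.158, 0.987, -0.001, -0.002]
ft_force: [-0.5, 0.1, -4.2]
width: 0.0115
grip_force: 24.9
```

```bash
python3 - <<'E'
from h import *
s=r.read_state();print(s["ee_pos"],s["eef_rot"],s["joint_positions"],s["ft_force"])
im=snap("wrist","w3"); ask("wrist",["basket_pins","pot_mouth"])
t=snap("top","t3"); ask("top",["basket_pins","basket_grip","basket","pot_mouth"])
sc=snap("scene","s3"); ask("scene",["basket_pins","basket_grip","basket","pot_mouth"])
z=lambda a,c,h:cv2.resize(a[max(0,c[1]-h):c[1]+h,max(0,c[0]-h):c[0]+h],(400,400))
cv2.imwrite("pics/r3.png",np.hstack([z(im,(280,250),160),z(sc,(345,140),90)])[:,:,::-1])
E
```

```text
[0.51143167 0.23698161 0.22878108] [-1.58368602e-01  9.87378176e-01 -8.63118046e-04 -1.72609013e-03] [-0.82948698  0.19569037  0.36241083  1.63384239 -0.07047143  1.3288832
  1.43262606] [-0.50947341  0.10440471 -4.16597549]
wrist basket_pins 0.62 [0.515 0.242 0.25 ] [290. 308.]
top basket_pins 0.86 [ 0.617 -0.205  0.05 ] [371. 179.]
top basket_pins 0.74 [ 0.34  -0.146  0.053] [345. 309.]
top basket_pins 0.69 [0.514 0.237 0.198] [141. 207.]
top basket_grip 0.95 [ 0.617 -0.201  0.1  ] [374. 172.]
top basket_grip 0.92 [0.514 0.23  0.246] [136. 202.]
top basket_grip 0.81 [ 0.34  -0.145  0.096] [348. 310.]
top basket 0.86 [0.507 0.234 0.149] [150. 216.]
top basket 0.8 [ 0.345 -0.146 -0.001] [341. 306.]
top basket 0.6 [ 0.615 -0.203 -0.004] [365. 186.]
top pot_mouth 0.74 [0.514 0.234 0.109] [157. 216.]
scene basket_pins 0.94 [ 0.346 -0.145  0.047] [187. 185.]
scene basket_pins 0.74 [ 0.618 -0.2    0.048] [207. 279.]
scene basket_pins 0.66 [0.511 0.228 0.198] [359. 134.]
scene basket_pins 0.56 [0.514 0.235 0.092] [357. 166.]
scene basket_grip 0.95 [ 0.612 -0.199  0.103] [204. 264.]
scene basket_grip 0.89 [0.514 0.236 0.247] [365. 118.]
scene basket_grip 0.8 [ 0.349 -0.148  0.101] [183. 172.]
scene basket 0.74 [ 0.35  -0.146  0.   ] [190. 198.]
scene basket 0.66 [ 0.613 -0.203 -0.003] [208. 289.]
scene basket 0.58 [0.513 0.234 0.152] [359. 148.]
scene pot_mouth 0.67 [0.516 0.231 0.109] [356. 162.]
```

View pics/r3.png

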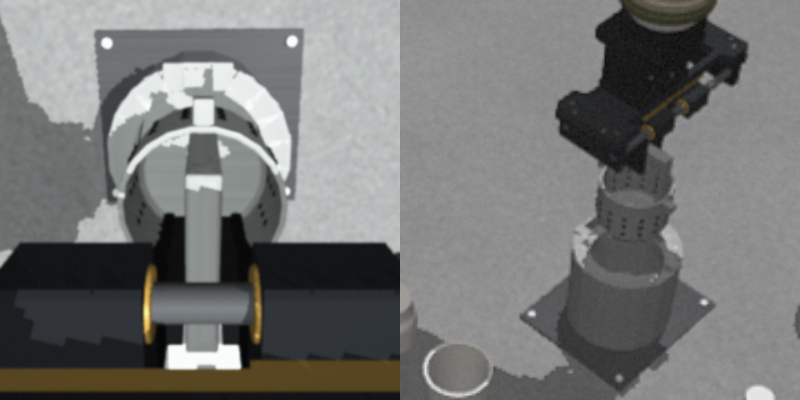

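Call:
arm_command:
  xyz:
    - [0.001,-0.002,-0.01]
    - [0.001,-0.002,-0.02]
    - [0.001,-0.002,-0.03]
    - [0.001,-0.002,-0.035]
    - [0.001,-0.002,-0.04]
    - [0.001,-0.002,-0.045]
    - [0.001,-0.002,-0.05]
    - [0.001,-0.002,-0.05]
  rot:
    - [0,0,0]
    - [0,0,0]
    - [0,0,0]
    - [0,0,0]
    - [0,0,0]
    - [0,0,0]
    - [0,0,0]
    - [0,0,0]

```text
time: 9.8
ee_pos: [0.5131, 0.2348, 0.1805]
eef_rot: [-0.156, 0.988, -0.0, -0.001]
ft_force: [-0.6, 1.0, -3.2]
width: 0.0114
grip_force: 24.9
```

Call:
arm_command:
  xyz:
    - [0,0,-0.003]
    - [0,0,-0.006]
    - [0,0,-0.009]
    - [0,0,-0.012]
    - [0,0,-0.015]
    - [0,0,-0.018]
    - [0,0,-0.021]
    - [0,0,-0.024]
    - [0,0,-0.024]
  rot:
    - [0,0,0]
    - [0,0,0]
    - [0,0,0]
    - [0,0,0]
    - [0,0,0]
    - [0,0,0]
    - [0,0,0]
    - [0,0,0]
    - [0,0,0]

```text
time: 10.55
ee_pos: [0.5132, 0.2347, 0.1569]
eef_rot: [-0.156, 0.988, -0.0, -0.0]
ft_force: [-0.5, -0.4, -2.5]
width: 0.0119
grip_force: 24.9
```

```bash
python3 - <<'E'
from h import *
s=r.read_state();print(s["ee_pos"],s["eef_rot"],s["ft_force"],s["torque"])
im=snap("wrist","w4"); t=snap("top","t4")
z=lambda a,c,h:cv2.resize(a[max(0,c[1]-h):c[1]+h,max(0,c[0]-h):c[0]+h],(400,400))
cv2.imwrite("pics/r4.png",np.hstack([z(im,(280,250),110),z(t,(160,210),60)])[:,:,::-1])
E
```

```text
[0.51323941 0.23474791 0.15685365] [-1.56435328e-01  9.87688096e-01 -1.54567579e-04 -4.35154284e-04] [-0.51604463 -0.36804936 -2.50805147] [ 0.04351058 -0.01773695  0.02869409]
```

View pics/r4.png

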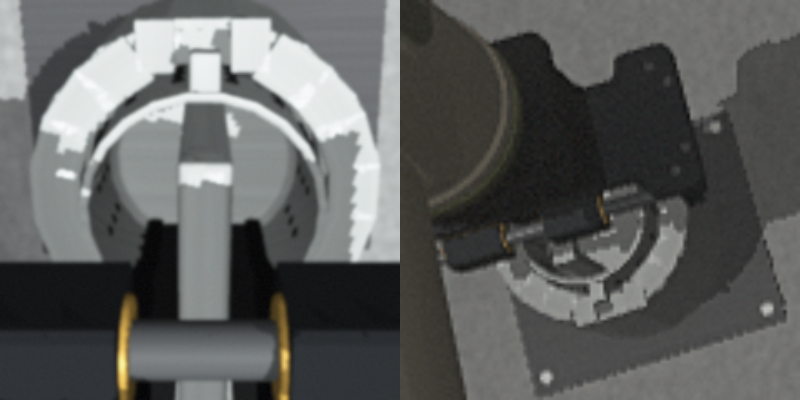

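Call:
arm_command:
  xyz:
    - [0,0,-0.003]
    - [0,0,-0.006]
    - [0,0,-0.009]
    - [0,0,-0.012]
    - [0,0,-0.012]
  rot:
    - [0,0,0]
    - [0,0,0]
    - [0,0,0]
    - [0,0,0]
    - [0,0,0]

```text
time: 11.07
ee_pos: [0.5131, 0.2347, 0.1447]
eef_rot: [-0.156, 0.988, -0.0, -0.001]
ft_force: [-0.1, 0.7, -3.9]
width: 0.0118
grip_force: 24.9
```

Call:
arm_command:
  xyz:
    - [0,0,-0.002]
    - [0,0,-0.004]
    - [0,0,-0.006]
    - [0,0,-0.008]
    - [0,0,-0.01]
    - [0,0,-0.012]
    - [0,0,-0.012]
  rot:
    - [0,0,0]
    - [0,0,0]
    - [0,0,0]
    - [0,0,0]
    - [0,0,0]
    - [0,0,0]
    - [0,0,0]

```text
time: 11.65
ee_pos: [0.5133, 0.2348, 0.1331]
eef_rot: [-0.156, 0.988, -0.0, -0.0]
ft_force: [-1.1, -0.5, -2.3]
width: 0.0117
grip_force: 24.9
```

Call:
arm_command:
  xyz:
    - [0,0,-0.001]
    - [0,0,-0.002]
    - [0,0,-0.003]
    - [0,0,-0.0035]
    - [0,0,-0.0035]
  rot:
    - [0,0,0]
    - [0,0,0]
    - [0,0,0]
    - [0,0,0]
    - [0,0,0]

```text
time: 12.07
ee_pos: [0.5135, 0.2349, 0.1299]
eef_rot: [-0.156, 0.988, -0.0, -0.0]
ft_force: [-0.1, -1.0, -2.9]
width: 0.0119
grip_force: 24.9
```

Call:
arm_command:
  xyz:
    - [0,0,-0.0005]
    - [0,0,-0.001]
    - [0,0,-0.0015]
    - [0,0,-0.0015]
  rot:
    - [0,0,0]
    - [0,0,0]
    - [0,0,0]
    - [0,0,0]

```text
time: 12.4
ee_pos: [0.5135, 0.2349, 0.1285]
eef_rot: [-0.156, 0.988, 0.0, -0.0]
ft_force: [-0.2, -0.6, -2.6]
width: 0.012
grip_force: 24.9
```

Call:
arm_command:
  xyz:
    - [0,0,-0.0005]
    - [0,0,-0.001]
    - [0,0,-0.001]
  rot:
    - [0,0,0]
    - [0,0,0]
    - [0,0,0]

```text
time: 12.65
ee_pos: [0.5136, 0.235, 0.1279]
eef_rot: [-0.156, 0.988, 0.0, 0.0]
ft_force: [-0.1, -0.5, 1.6]
width: 0.0116
grip_force: 24.9
```

Call:
arm_command:
  xyz:
    - [0,0,-0.0005]
    - [0,0,-0.001]
    - [0,0,-0.001]
  rot:
    - [0,0,0]
    - [0,0,0]
    - [0,0,0]

```text
time: 12.9
ee_pos: [0.5137, 0.2351, 0.1278]
eef_rot: [-0.156, 0.988, 0.0, 0.0]
ft_force: [-4.9, -3.1, 10.0]
width: 0.0115
grip_force: 24.9
```

Call:
arm_command:
  xyz:
    - [0,0,0.0006]
    - [0,0,0.0008]
    - [0,0,0.0008]
  rot:
    - [0,0,0]
    - [0,0,0]
    - [0,0,0]

```text
time: 13.15
ee_pos: [0.5137, 0.235, 0.1279]
eef_rot: [-0.156, 0.988, 0.0, 0.0]
ft_force: [-3.4, -1.7, 6.2]
width: 0.0115
grip_force: 24.9
```

Call:
arm_command:
  xyz:
    - [0,0,0]
    - [0,0,0]
    - [0,0,0]
    - [0,0,0]
    - [0,0,0]
  rot:
    - [0,0,-0.04]
    - [0,0,-0.08]
    - [0,0,-0.12]
    - [0,0,-0.16]
    - [0,0,-0.16]

```text
time: 13.57
ee_pos: [0.5142, 0.2352, 0.1279]
eef_rot: [-0.076, 0.997, 0.0, 0.001]
ft_force: [-0.5, -0.0, 4.8]
width: 0.012
grip_force: 24.9
```

Call:
arm_command:
  xyz:
    - [0,0,0]
    - [0,0,0]
    - [0,0,0]
    - [0,0,0]
    - [0,0,0]
    - [0,0,0]
  rot:
    - [0,0,-0.04]
    - [0,0,-0.08]
    - [0,0,-0.12]
    - [0,0,-0.16]
    - [0,0,-0.2]
    - [0,0,-0.2]

```text
time: 14.07
ee_pos: [0.5141, 0.235, 0.1278]
eef_rot: [0.023, 1.0, 0.0, 0.001]
ft_force: [0.1, -1.4, 5.1]
width: 0.0118
grip_force: 24.9
```

Call:
arm_command:
  xyz:
    - [0,0,0]
    - [0,0,0]
    - [0,0,0]
  rot:
    - [0,0,-0.03]
    - [0,0,-0.06]
    - [0,0,-0.06]

```text
time: 14.32
ee_pos: [0.514, 0.235, 0.1278]
eef_rot: [0.053, 0.999, 0.0, 0.001]
ft_force: [0.3, -1.0, 5.0]
width: 0.0117
grip_force: 24.9
```

```bash
python3 -c "
from h import *
s=r.read_state();print(s['ee_pos'],s['ft_force'],s['torque'],s['joint_positions'])"
```

```text
[0.51404818 0.23498199 0.12778073] [ 0.27222098 -0.95610827  4.99781583] [-0.18440388 -0.0199679   0.14019595] [-0.86030482  0.28159851  0.41182396  1.76226439 -0.12362838  1.1220178
  1.05634815]
```

Call:
arm_command:
  xyz:
    - [0,0,0]
    - [0,0,0]
    - [0,0,0]
  rot:
    - [0,0,-0.03]
    - [0,0,-0.06]
    - [0,0,-0.06]

```text
time: 14.57
ee_pos: [0.5139, 0.2347, 0.1273]
eef_rot: [0.083, 0.997, -0.0, 0.0]
ft_force: [1.7, 0.1, 1.4]
width: 0.0116
grip_force: 24.9
```

Call:
arm_command:
  xyz:
    - [0,0,0]
    - [0,0,0]
    - [0,0,0]
  rot:
    - [0,0,-0.03]
    - [0,0,-0.06]
    - [0,0,-0.06]

```text
time: 14.82
ee_pos: [0.513, 0.2347, 0.1266]
eef_rot: [0.112, 0.994, -0.0, -0.001]
ft_force: [1.1, -0.1, -3.5]
width: 0.0114
grip_force: 24.9
```

Call:
arm_command:
  xyz:
    - [0,0,-0.001]
    - [0,0,-0.002]
    - [0,0,-0.002]
  rot:
    - [0,0,0]
    - [0,0,0]
    - [0,0,0]

```text
time: 15.07
ee_pos: [0.5131, 0.2349, 0.1248]
eef_rot: [0.112, 0.994, -0.0, -0.0]
ft_force: [0.4, -0.2, -2.8]
width: 0.0117
grip_force: 24.9
```

Call:
arm_command:
  xyz:
    - [0,0,-0.0005]
    - [0,0,-0.001]
    - [0,0,-0.001]
  rot:
    - [0,0,0]
    - [0,0,0]
    - [0,0,0]

```text
time: 15.32
ee_pos: [0.5134, 0.2349, 0.1243]
eef_rot: [0.112, 0.994, 0.0, -0.0]
ft_force: [-0.3, -0.6, -3.4]
width: 0.0118
grip_force: 24.9
```

Free. Continue down.

Call:
arm_command:
  xyz:
    - [0,0,-0.001]
    - [0,0,-0.002]
    - [0,0,-0.003]
    - [0,0,-0.003]
  rot:
    - [0,0,0]
    - [0,0,0]
    - [0,0,0]
    - [0,0,0]

```text
time: 15.65
ee_pos: [0.5134, 0.2349, 0.1211]
eef_rot: [0.113, 0.994, -0.0, -0.0]
ft_force: [0.1, 0.8, -3.4]
width: 0.0117
grip_force: 24.9
```

Call:
arm_command:
  xyz:
    - [0,0,-0.001]
    - [0,0,-0.002]
    - [0,0,-0.002]
  rot:
    - [0,0,0]
    - [0,0,0]
    - [0,0,0]

```text
time: 15.9
ee_pos: [0.5134, 0.2349, 0.1191]
eef_rot: [0.113, 0.994, -0.0, -0.0]
ft_force: [0.2, -0.1, -2.9]
width: 0.0115
grip_force: 24.9
```

Call:
arm_command:
  xyz:
    - [0,0,-0.0005]
    - [0,0,-0.001]
    - [0,0,-0.001]
  rot:
    - [0,0,0]
    - [0,0,0]
    - [0,0,0]

```text
time: 16.15
ee_pos: [0.5135, 0.2349, 0.1183]
eef_rot: [0.113, 0.994, -0.0, -0.0]
ft_force: [0.2, -0.8, -2.4]
width: 0.0117
grip_force: 24.9
```

Call:
arm_command:
  xyz:
    - [0,0,-0.0003]
    - [0,0,-0.0005]
    - [0,0,-0.0005]
  rot:
    - [0,0,0]
    - [0,0,0]
    - [0,0,0]

```text
time: 16.4
ee_pos: [0.5136, 0.2349, 0.118]
eef_rot: [0.113, 0.994, 0.0, 0.0]
ft_force: [-0.0, -0.3, -2.0]
width: 0.0119
grip_force: 24.9
```

Call:
arm_command:
  xyz:
    - [0,0,0]
    - [0,0,0]
    - [0,0,0]
    - [0,0,0]
    - [0,0,0]
    - [0,0,0]
    - [0,0,0]
    - [0,0,0]
  rot:
    - [0,0,0]
    - [0,0,0]
    - [0,0,0]
    - [0,0,0]
    - [0,0,0]
    - [0,0,0]
    - [0,0,0]
    - [0,0,0]
  grip: 0.5

```text
time: 17.07
ee_pos: [0.5136, 0.2349, 0.1179]
eef_rot: [0.113, 0.994, 0.0, 0.0]
ft_force: [0.4, 0.0, -0.2]
width: 0.0432
grip_force: 0.0
```

Call:
arm_command:
  xyz:
    - [0,0,0.005]
    - [0,0,0.015]
    - [0,0,0.03]
    - [0,0,0.05]
    - [0,0,0.07]
    - [0,0,0.09]
    - [0,0,0.11]
    - [0,0,0.13]
    - [0,0,0.15]
    - [0,0,0.15]
  rot:
    - [0,0,0]
    - [0,0,0]
    - [0,0,0]
    - [0,0,0]
    - [0,0,0]
    - [0,0,0]
    - [0,0,0]
    - [0,0,0]
    - [0,0,0]
    - [0,0,0]

```text
time: 17.9
ee_pos: [0.5151, 0.2353, 0.273]
eef_rot: [0.113, 0.994, 0.002, 0.002]
ft_force: [1.1, -0.2, -0.2]
width: 0.0436
grip_force: 0.0
```

```bash
python3 - <<'E'
from h import *
im=snap("wrist","w5"); ask("wrist",["basket_pins","basket_grip"])
t=snap("scene","t5"); ask("scene",["basket_pins","basket_grip","pot_mouth"])
z=lambda a,c,h:cv2.resize(a[max(0,c[1]-h):c[1]+h,max(0,c[0]-h):c[0]+h],(400,400))
cv2.imwrite("pics/r5.png",np.hstack([z(im,(280,250),140),z(t,(356,150),70)])[:,:,::-1])
E
```

```text
wrist basket_pins 0.73 [0.508 0.235 0.083] [279. 186.]
wrist basket_grip 0.85 [0.511 0.237 0.132] [282. 202.]
scene basket_pins 0.93 [ 0.346 -0.144  0.048] [187. 184.]
scene basket_pins 0.7 [0.512 0.228 0.085] [354. 168.]
scene basket_pins 0.64 [ 0.613 -0.198  0.051] [207. 276.]
scene basket_grip 0.98 [0.513 0.235 0.133] [358. 154.]
scene basket_grip 0.91 [ 0.613 -0.203  0.105] [202. 264.]
scene basket_grip 0.75 [ 0.346 -0.149  0.098] [183. 172.]
scene pot_mouth 0.63 [0.512 0.233 0.109] [356. 161.]
```

View pics/r5.png

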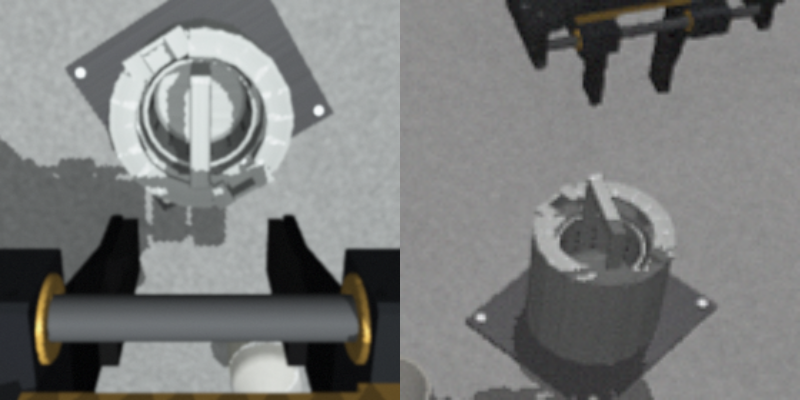

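The basket sits low, centred and level in the pot: the bar runs along column 200, about 30° clockwise of the mouths at (158,55) and (248,180). The pins measure about 84–86 mm high, so they're home, and the gripper is clear.

```bash
python3 -c "
from bench import r
print(r.close_job())"
```

```text
the job is handed in; nothing more can be done
None
```

The basket hangs locked in the pot: its pins dropped into the notches after about 31° of clockwise turn and reached the notch floor. The gripper has let go and is clear, the bystanders were not touched, and I handed the job in at about 18 s; the hand-in returned no verdict.

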